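# Rock a stuck adapter block out of the sampler rack

## Task

The grey adapter block with the upright fin is stuck in the spring-lined pocket of the aluminium sample rack, and the rack only rests on its deck, so a straight pull would lift the whole rack. Take the block by its fin, work it loose by rocking it side to side along the rack's long direction (lean it clearly to each side, at least twice each way) while easing it up, without lifting the rack. Finish holding the block still and level in the gripper just clear above its pocket, its foot one or two centimetres over the rack's top, and leave the pots, bottle and box alone.

Things in the scene. Friction and masses are not known exactly. Their poses are not given: they have to be found in the camera images.
- deck: dark steel plate fixed on the bench, 150 x 280 x 12 mm (x, y, z). Origin: centre of its underside, z up; y is the long direction. The rack stands on it, centred and parallel to it: a solid aluminium block 115 x 240 x 40 mm, 2.6 kg, top 52 mm above the bench.
- rack (a joint): how far the rack has been lifted off the deck, in m (0 = resting, up to 0.05). Nothing but its 26 N weight holds it down; it cannot slide or tip.
- pocket (a point): centre of the mouth of the rack's only rectangular pocket, level with the rack's top; axes as the deck (y = the rack's long direction, along which to rock; z up). It lies at (0, +60, 52) mm in the deck's frame. The pocket is 47 mm (x) by 39 mm (y) and 24 mm deep; in y the block's foot has about 3.5 mm of play each side, so it can lean about 0.2 rad to either side.
- pocket_floor (a point): centre of the pocket's floor. Here two sprung cheeks, 10 mm high, 32 mm long in y, squeeze the -x and +x faces of the foot with 40 N each. Straight pull: 40 N or more, lifts the rack. Leaning the block, one foot edge climbs as the other stays: with leans of 0.13 rad each way about 2 mm of rise per swing costs little force. After 10 mm of rise it is loose.
- block: grey plastic block, about 0.12 kg, upright in the pocket, foot on its floor, parallel to the rack. Origin: centre of the foot's underside, z up. Foot 30 (x) x 32 (y) mm, 30 mm high; then a collar 44 x 40 mm from 30 to 40 mm; then a grip fin 32 mm wide in x, 14 mm thick in y, from 40 to 76 mm. Grasp the fin across its 14 mm (fingers closing along the rack's y); 25 mm and more is free beside it.
- fin_top (a point): centre of the top of the block's fin, 76 mm above the block's origin.
- pot_a: clear sample pot with a blue cap, diameter 31 mm, 58 mm high, standing in a round hole of the rack 24 mm deep; origin at its underside. Leave alone.
- pot_b: second pot, the same, in another round hole of the rack, at least 85 mm from the pocket's centre. Leave alone.
- reagent: amber bottle with a white cap, diameter 60 mm, 130 mm high, on the bench beside the rack; origin at its underside. Leave alone.
- tipbox: closed white plastic box 85 x 120 x 60 mm on the bench on the other side of the rack; origin at its underside. Leave alone.
Things that resemble listed ones, but are neither listed nor needed, are in the scene too. Of the things shaped like the block, the grey one is meant.

How it is judged:
By the outcome, as a careful person would: the job done as asked, in the order asked, and still so for the second after the job is handed in, while the arm keeps its last pose, push and grip.
It also fails if it takes over 38 s, if anything falls off the work surface, if the arm or the gripper's body presses on something with over 40 N, if the wrist force passes 120 N, or if a joint passes its speed limit or range.

## Robot

A 7-joint arm with a two-finger parallel gripper is mounted at the origin on the work surface. World frame = base frame: x ahead of the robot, y to its left, z up, the work surface at z = 0. Lengths are in m, angles in rad, forces in N, time in s.
With the tool pointing down it reaches from about 0.425 to 0.875 m from the base axis. Payload 4.7 kg.
Tool frame: the origin (TCP) lies on the mounting face of the last link; the fingertips stand 182 mm ahead of it and the grasp point (between the pads) lies 164 mm ahead of it; x points along the fingers, y is the direction in which the jaws open and shut, and the axes are right-handed (so a half turn about x gives the same grasp; the last joint's range is limited). The gripper opens to 87 mm and grips with 3 to 60 N. Pads are 19 mm wide; open, the fingers measure 117 mm over their backs; the gripper's body (75 mm by 190 mm) begins 51 mm behind the grasp point.
Start: joints at [1.258, 0.321, -0.07, 1.45, 0.023, 1.371, -0.057], TCP at [0.209, -0.616, 0.405] pointing down, gripper open.
Joint ranges: [-2.86, 2.86], [-0.3, 2.09], [-1.38, 1.24], [0.06, 2.45], [-1.56, 4.7], [0.09, 2.05], [-2.69, 2.69]. Speed limits (rad/s): [2.57, 2.57, 3.14, 3.14, 3.14, 3.14, 3.14].

## Interface

Orientations are given as a rotation vector (axis times angle).
In Python, from bench import monitor, get_image, ctrl gives the robot as it stands.
- The arm moves only by the shell command python3 -m creep 'ROWS' [FORCE]. ROWS is JSON, a list of rows, each a list of 7 numbers: the shift along the tool's x, y, z in mm, then the turn, a rotation vector about the tool's x, y, z in rad, then the finger opening in mm, from 0 to 87. A call has 1 to 5 rows; each row shifts and turns the commanded pose from where the row before left it, along the tool's axes as they then stand; what a row does not reach is not made up. A row lasts 1/10 s, in which the tool goes at most 50 mm and 8.59 degrees, less where a joint would pass 70% of its speed; a pose out of reach is approached as far as the arm can. A call is refused whole if a number of a shift passes 50 or a number of a turn 0.15, either way. A call with a gripper value outside its range is refused whole. The fingers move at their own pace and stop on an object; FORCE is the grip in N (left out, the last holds). Time passes only in rows, so rows that do not move let the fingers close. It gives the time, the measured TCP pose, the force and the opening at its end, in the units of the state.
- monitor.get_state(): the state, without advancing time (a new reading comes with each control period).
- get_image(name): name is "scene" or "top" or "wrist"; returns a dict with "img" (400x640x3 uint8, red, green, blue), "mtx" (3x3 intrinsics, pixels), "view" (4x4, takes a point from world to camera coordinates). Camera axes: x right, y up, looking along -z (the intrinsics and any distortion apply to the point x, -y, -z); pixel columns grow to the right and rows downward; lengths in m; the calibration is good to about 2 mm. The wrist camera is an equidistant fisheye: a pixel r from the principal point sees the ray r / f radians off the axis. A picture is of the moment at which its call begins. There is no depth.
- ctrl.close_job(): hands the job in, once; it reports no verdict.
The state is a dict: "time": time; "joint_positions": joint angles; "qd": joint speeds; "joint_torque": joint torques, N m; "position": TCP position; "tool_rot": TCP orientation; "ft_force": force on the tool from outside, world axes, zero at the start; "torque": the same for the moment, N m; "grip_width": opening from 0.0 (shut) to 1.0 (fully open).
Only numpy, scipy, OpenCV 4.12 (cv2) and the standard library are available. Lean on these libraries where they do the work, as an engineer would, in place of code of your own. Each camera call takes 0.05 s, during which the arm holds its last target.

## Working session

There is one attempt and no reset: what is moved stays moved. The work goes in short steps, Python scripts to look and compute and a shell command to move; the robot and the scene stay as the last step left them, time stands still between calls to the robot, and variables do not carry over. Pictures are saved under pics/ and viewed, and the job is handed in when it is done.

```bash
ls; mkdir -p pics
python3 - <<'E'
from bench import monitor, get_image
import cv2,numpy as np
print(monitor.get_state())
for n in ["scene","top","wrist"]:
    d=get_image(n); cv2.imwrite(f"pics/{n}0.png",d["img"][...,::-1]); print(n,d["mtx"].tolist(),np.round(d["view"],4).tolist(),[k for k in d])
E
```

```text
pics
{'time': 0.0, 'joint_positions': array([ 1.25809036,  0.32182944, -0.07008688,  1.45166826,  0.02261425,
        1.37080691, -0.05689891]), 'qd': array([ 1.35908637e-03,  8.19545307e-04, -1.83195971e-03, -9.59760553e-04,
       -2.29936052e-04, -6.59216810e-04, -1.46772185e-05]), 'joint_torque': array([-1.53630954e-04, -4.91288245e+01, -4.03860016e-01, -3.12527204e+01,
       -6.37090998e-02,  4.38586471e-02,  1.72943287e-04]), 'position': array([ 0.20856507, -0.61541367,  0.40366041]), 'tool_rot': array([ 2.04487684,  0.33920179, -2.04575375]), 'ft_force': array([-0.94984258, -0.38681877, -0.56104305]), 'torque': array([ 0.01419924, -0.02398369,  0.03861377]), 'grip_width': 0.9993673833573882}
scene [[461.83145837947245, 0.0, 318.6776853989563], [0.0, 461.83145837947245, 197.89705639932774], [0.0, 0.0, 1.0]] [[0.6548, 0.7558, -0.006, -0.3489], [-0.4881, 0.429, 0.7601, 0.1968], [0.577, -0.4947, 0.6498, -1.5611], [0.0, 0.0, 0.0, 1.0]] ['img', 'mtx', 'view']
top [[496.73643788918207, 0.0, 314.9692348388651], [0.0, 496.73643788918207, 201.0750596290423], [0.0, 0.0, 1.0]] [[0.0131, -0.9999, -0.0017, 0.0117], [0.9931, 0.0129, 0.1162, -0.5545], [-0.1162, -0.0032, 0.9932, -1.5516], [0.0, 0.0, 0.0, 1.0]] ['img', 'mtx', 'view']
wrist [[309.70691628693146, 0.0, 317.56199623445167], [0.0, 309.70691628693146, 198.23587108174436], [0.0, 0.0, 1.0]] [[0.3205, -0.9472, -0.0025, -0.6498], [0.9018, 0.3059, -0.3051, 0.0373], [0.2898, 0.0955, 0.9523, -0.3934], [0.0, 0.0, 0.0, 1.0]] ['img', 'mtx', 'view']
```

View pics/scene0.png

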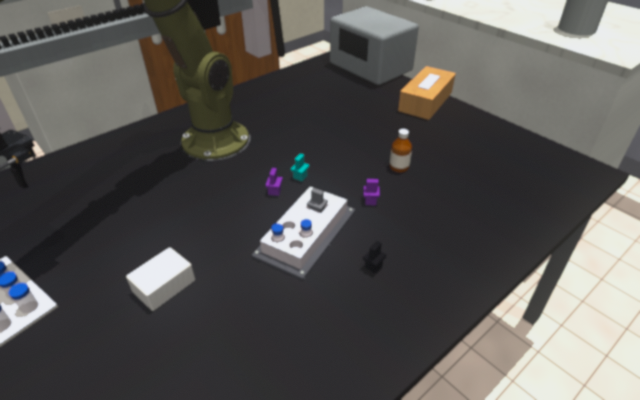

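View pics/top0.png

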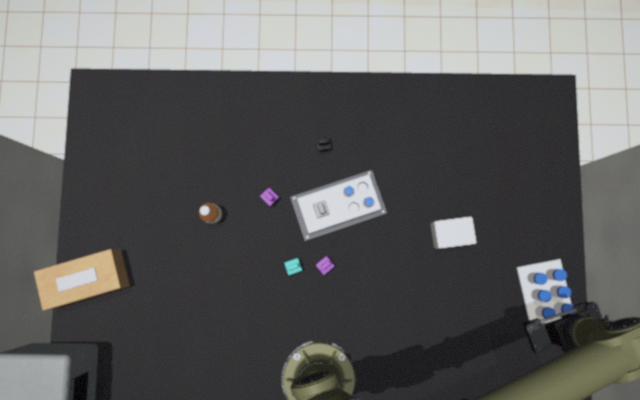

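View pics/wrist0.png

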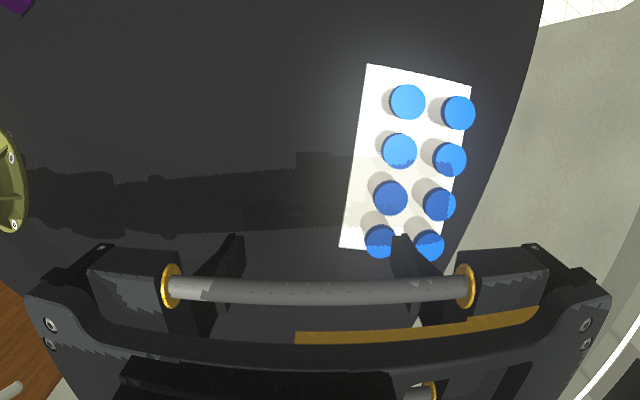

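The scene view shows the rack with the grey block at about (317,200). In the top view the rack's corners span about (291,198) to (385,212) and the block is at (321,208). Purple, teal and black lookalikes stand on the bench. Next I'll measure the rack and fin.

```bash
cat > h.py <<'E'
import numpy as np,cv2
from bench import monitor,get_image
from scipy.spatial.transform import Rotation as R
def ray(d,uv):
    K=d["mtx"];V=np.array(d["view"]);u=(uv[0]-K[0,2])/K[0,0];v=(uv[1]-K[1,2])/K[1,1]
    c=np.array([u,-v,-1.]);Rm=V[:3,:3];o=-Rm.T@V[:3,3];return o,Rm.T@c
def rayw(d,uv):
    K=d["mtx"];V=np.array(d["view"]);p=np.array([uv[0]-K[0,2],uv[1]-K[1,2]]);r=np.hypot(*p);t=r/K[0,0]
    q=p/max(r,1e-9)*np.sin(t);c=np.array([q[0],-q[1],-np.cos(t)]);Rm=V[:3,:3];return -Rm.T@V[:3,3],Rm.T@c
def onz(od,z):
    o,r=od;return o+r*(z-o[2])/r[2]
def proj(d,P):
    K=d["mtx"];V=np.array(d["view"]);c=V[:3,:3]@np.asarray(P)+V[:3,3];return np.array([K[0,2]+K[0,0]*c[0]/-c[2],K[1,2]-K[1,1]*c[1]/-c[2]])
E
python3 - <<'E'
from h import *
d=get_image("top");im=d["img"];g=im.min(2)
m=((g>110)*255).astype(np.uint8);mm=np.zeros_like(m);mm[165:245,285:392]=m[165:245,285:392]
mm=cv2.morphologyEx(mm,cv2.MORPH_CLOSE,np.ones((15,15)))
cs,_=cv2.findContours(mm,cv2.RETR_EXTERNAL,cv2.CHAIN_APPROX_NONE);c=max(cs,key=cv2.contourArea)
r=cv2.minAreaRect(c);b=cv2.boxPoints(r);print(r)
P=np.array([onz(ray(d,p),.052) for p in b]);print(P.round(4),P.mean(0));
for i in range(4):
    e=P[(i+1)%4]-P[i];print(np.linalg.norm(e),np.degrees(np.arctan2(e[1],e[0])))
cv2.imwrite("pics/topz.png",cv2.resize(im[160:250,280:400,::-1],None,fx=6,fy=6,interpolation=cv2.INTER_CUBIC))
s=get_image("scene");cv2.imwrite("pics/scz.png",cv2.resize(s["img"][175:285,240:370,::-1],None,fx=5,fy=5,interpolation=cv2.INTER_CUBIC))
E
```

```text
((338.1000061035156, 204.79998779296875), (45.853023529052734, 85.69770812988281), 71.56504821777344)
[[ 0.5652  0.0971  0.052 ]
 [ 0.6551 -0.1591  0.052 ]
 [ 0.5172 -0.2046  0.052 ]
 [ 0.429   0.0493  0.052 ]] [ 0.54160763 -0.05430871  0.052     ]
0.27156064239853883 -70.65578598505141
0.14525583034705578 -161.7472492333588
0.2687750783086237 109.15707462830024
0.1443516055367999 19.35219034696435
```

View pics/topz.png

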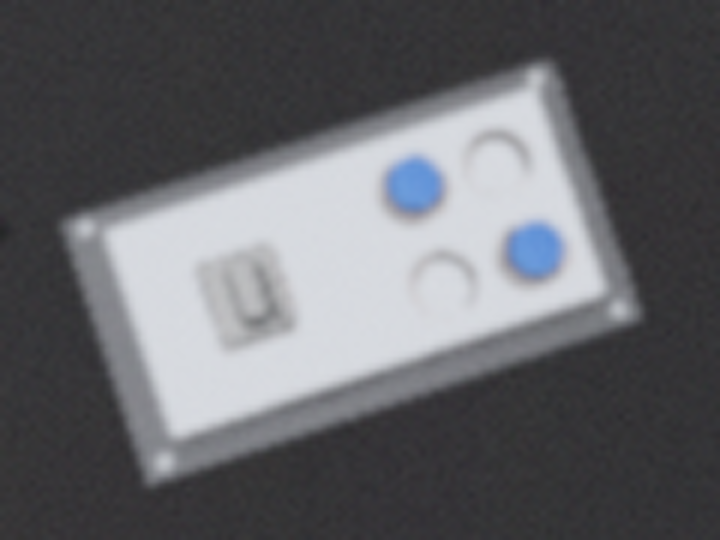

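View pics/scz.png

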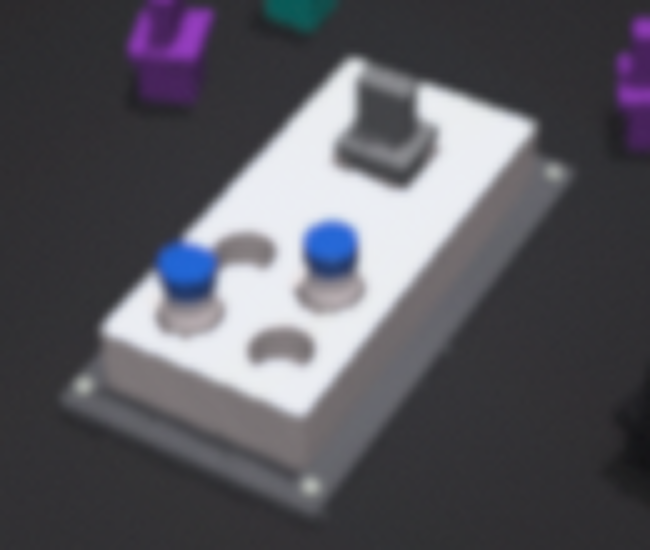

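Run:
```python
from h import *
d=get_image("top");im=d["img"]
g=cv2.resize(im.min(2),None,fx=4,fy=4,interpolation=cv2.INTER_LINEAR)
def rect(th,z,k):
    m=np.zeros_like(g);m[640:1000,1120:1580]=((g>th)*255)[640:1000,1120:1580]
    m=cv2.morphologyEx(m,cv2.MORPH_OPEN,np.ones((25,25)))if k else m
    cs,_=cv2.findContours(m,cv2.RETR_EXTERNAL,cv2.CHAIN_APPROX_NONE);c=max(cs,key=cv2.contourArea)
    W=np.array([onz(ray(d,(p+.5)/4-.5),z)[:2] for p in c[:,0,:].astype(float)])
    r=cv2.minAreaRect((W*1000).astype(np.float32));print(th,z,r)
for th in(150,165,180):rect(th,.052,1)
for th in(72,85):rect(th,.012,0)
print(im[204,300:312].tolist(), im[195,286:300].min(1))
```

```text
150 0.052 ((546.8198852539062, -55.31394958496094), (120.66468811035156, 246.198486328125), 19.244882583618164)
165 0.052 ((546.5509643554688, -55.62640380859375), (117.93426513671875, 242.74755859375), 19.259628295898438)
180 0.052 ((546.46875, -55.477020263671875), (115.21949768066406, 239.97645568847656), 19.330533981323242)
72 0.012 ((546.3568725585938, -55.70166015625), (155.197998046875, 285.4543762207031), 19.280513763427734)
85 0.012 ((546.3331909179688, -55.69627380371094), (152.60137939453125, 282.86810302734375), 19.289194107055664)
[[210, 213, 218], [214, 217, 222], [214, 217, 222], [215, 218, 223], [215, 218, 224], [215, 217, 222], [215, 218, 223], [215, 218, 223], [214, 217, 223], [214, 218, 222], [215, 218, 223], [212, 215, 220]] [ 55  53  54  55  61  66  75  94 104 107 116 124 127 128]
```

```bash
cat >> h.py <<'E'
YAW=np.radians(19.29);C=np.array([.5464,-.0556]);dx=np.array([np.cos(YAW),np.sin(YAW),0]);dy=np.array([-np.sin(YAW),np.cos(YAW),0])
PK=np.array([*C,.052])+.06*dy
def goal(sign,lean=0.):
    x=np.array([0,0,-1.]);y=sign*dy;z=np.cross(x,y);return R.from_rotvec(lean*dx)*R.from_matrix(np.c_[x,y,z])
def rem(G,grasp):
    s=monitor.get_state();r=R.from_rotvec(s["tool_rot"]);p=np.array(s["position"])
    tcp=np.asarray(grasp)-G.apply([.164,0,0])
    print("t",round(s["time"],2),"p",p.round(4),"F",np.round(s["ft_force"],1),"T",np.round(s["torque"],2),"w",round(s["grip_width"]*87,1))
    g=p+r.apply([.164,0,0]);print("grasp in pocket frame mm",np.round(1e3*np.array([(g-PK)@dx,(g-PK)@dy,(g-PK)[2]]),1),"tool x dir deck",np.round([r.apply([1,0,0])@dx,r.apply([1,0,0])@dy],3))
    print("shift tool mm",np.round(1e3*r.inv().apply(tcp-p),1),"turn",np.round((r.inv()*G).as_rotvec(),3))
E
python3 - <<'E'
from h import *
print(PK)
d=get_image("top");s=get_image("scene")
print(proj(d,PK+[0,0,.052]),proj(s,PK+[0,0,.052]), (317,200))
for sg in(1,-1):rem(goal(sg),PK+[0,0,.2])
s=monitor.get_state();print(R.from_rotvec(s["tool_rot"]).as_matrix().round(3))
E
```

```text
[0.52657902 0.00103152 0.052     ]
[320.70137503 207.46213013] [317.15712504 190.42212787] (317, 200)
t 0.4 p [ 0.2086 -0.6156  0.4046] F [ 0.5 -0.3  0.9] T [0.01 0.   0.01] w 87.0
grasp in pocket frame mm [-503.8 -476.9  188.6] tool x dir deck [-0.  0.]
shift tool mm [ -11.3 -481.9 -499.1] turn [ 3.132  0.    -0.   ]
t 0.4 p [ 0.2086 -0.6156  0.4046] F [ 0.5 -0.3  0.9] T [0.01 0.   0.01] w 87.0
grasp in pocket frame mm [-503.8 -476.9  188.6] tool x dir deck [-0.  0.]
shift tool mm [ -11.3 -481.9 -499.1] turn [-0.01  0.    0.  ]
[[-0.     0.321 -0.947]
 [ 0.    -0.947 -0.321]
 [-1.    -0.     0.   ]]
```

```bash
python3 -m creep '[[0,-34,-35,0,0,0,87],[0,-34,-35,0,0,0,87],[0,-34,-35,0,0,0,87],[0,-34,-35,0,0,0,87],[0,-34,-35,0,0,0,87]]'; python3 -m creep '[[0,-34,-35,0,0,0,87],[0,-34,-35,0,0,0,87],[0,-34,-35,0,0,0,87],[0,-34,-35,0,0,0,87],[0,-34,-35,0,0,0,87]]'
python3 - <<'E'
from h import *
rem(goal(-1),PK+[0,0,.15])
E
```

```text
time: 0.9
position: [0.3204, -0.3965, 0.405]
tool_rot: [2.045, 0.336, -2.044]
ft_force: [1.3, -0.3, 0.8]
grip_width: 0.994
time: 1.4
position: [0.4314, -0.1793, 0.4052]
tool_rot: [2.045, 0.335, -2.043]
ft_force: [0.6, -0.7, 0.3]
grip_width: 1.0
t 1.4 p [ 0.4314 -0.1793  0.4052] F [ 0.6 -0.7  0.3] T [-0.   -0.05  0.  ] w 87.0
grasp in pocket frame mm [-149.3 -139.   189.2] tool x dir deck [ 0.    -0.001]
shift tool mm [  39.  -140.3 -148. ] turn [-0.01  -0.    -0.001]
```

```bash
python3 -m creep '[[0,-34,-35,-0.01,0,0,70],[0,-34,-35,0,0,0,70],[0,-34,-35,0,0,0,60],[10,-34,-35,0,0,0,60],[0,0,0,0,0,0,60]]'; python3 -m creep '[[0,0,0,0,0,0,60],[0,0,0,0,0,0,60]]';python3 - <<'E'
from h import *
rem(goal(-1),PK+[0,0,.10])
for n in ["scene","top","wrist"]:
    d=get_image(n); cv2.imwrite(f"pics/{n}1.png",d["img"][...,::-1])
E
```

```text
time: 1.9
position: [0.5195, 0.0006, 0.3943]
tool_rot: [2.035, 0.363, -2.033]
ft_force: [-0.2, 0.0, 0.2]
grip_width: 0.707
time: 2.1
position: [0.5184, -0.0082, 0.3947]
tool_rot: [2.039, 0.344, -2.04]
ft_force: [-0.2, -0.9, -0.7]
grip_width: 0.694
t 2.1 p [ 0.5184 -0.0082  0.3947] F [-0.2 -0.9 -0.7] T [ 0.03 -0.05  0.06] w 60.3
grasp in pocket frame mm [-10.9  -6.1 178.7] tool x dir deck [-0.001 -0.001]
shift tool mm [ 78.7  -6.  -10.8] turn [-0.002  0.001 -0.001]
```

View pics/wrist1.png

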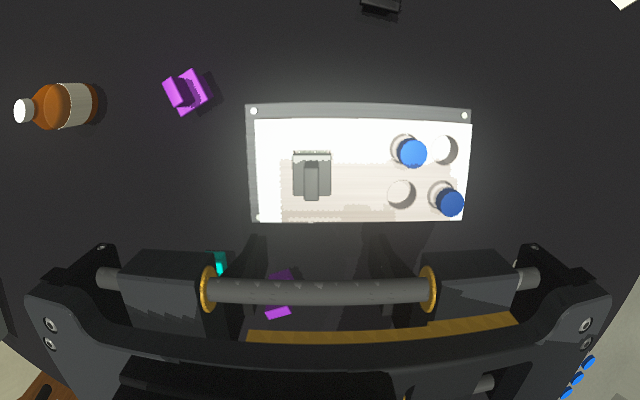

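View pics/scene1.png

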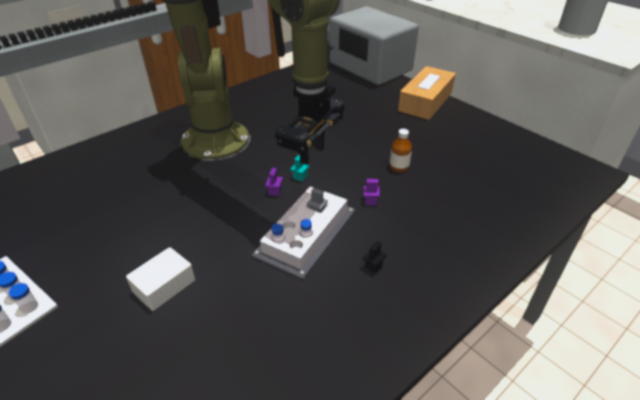

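The wrist view shows the fin at about (311,180), on the pocket end of the rack and clear of the pots. I'll overlay the predicted fin-top corners as a check.

Run:
```python
from h import *
d=get_image("wrist");im=d["img"].copy()
def pw(P):
    K=d["mtx"];V=np.array(d["view"]);c=V[:3,:3]@P+V[:3,3];q=np.array([c[0],-c[1]]);n=np.hypot(*q);t=np.arctan2(n,-c[2]);return np.array([K[0,2],K[1,2]])+q/n*t*K[0,0]
z=cv2.resize(im[120:240,240:360,::-1],None,fx=5,fy=5,interpolation=cv2.INTER_CUBIC)
for a,b in((1,1),(1,-1),(-1,-1),(-1,1)):
  for h,w,l,col in((.104,.016,.007,(0,0,255)),(.068,.022,.02,(0,255,0))):
    p=pw(np.array([*PK[:2],h])+a*w*dx+b*l*dy);cv2.circle(z,tuple(int(v) for v in ((p-[240,120]+.5)*5)),4,col,1)
cv2.imwrite("pics/wz.png",z)
```

```text
(no output)
```

View pics/wz.png

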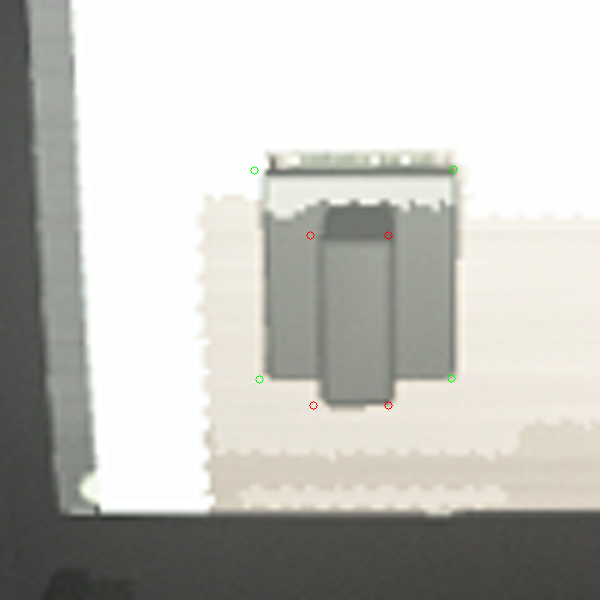

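The prediction matches the picture, with the fin about 1 mm toward the pots (−y). Descending in two stages.

```bash
python3 -m creep '[[20,-3,-6,0,0,0,60],[30,-2,-5,0,0,0,60],[20,0,0,0,0,0,60],[10,0,0,0,0,0,60],[0,0,0,0,0,0,60]]';python3 -m creep '[[0,0,0,0,0,0,60],[0,0,0,0,0,0,60]]';python3 - <<'E'
from h import *
rem(goal(-1),PK+[0,0,.038]-.001*dy)
E
```

```text
time: 2.8
position: [0.5268, 0.0008, 0.3136]
tool_rot: [2.037, 0.346, -2.042]
ft_force: [-0.6, 0.0, -0.0]
grip_width: 0.69
time: 3.0
position: [0.5278, 0.0014, 0.3161]
tool_rot: [2.041, 0.345, -2.036]
ft_force: [-0.4, 1.0, -0.0]
grip_width: 0.686
t 3.0 p [0.5278 0.0014 0.3161] F [-0.4  1.  -0. ] T [ 0.05 -0.04 -0.07] w 59.7
grasp in pocket frame mm [  1.6  -0.3 100.1] tool x dir deck [ 0.002 -0.001]
shift tool mm [62.1  0.8  1.4] turn [-0.    -0.002 -0.001]
```

```bash
python3 -m creep '[[20,1,1,0,0,0,50],[20,0,0,0,0,0,50],[12,0,0,0,0,0,50],[5,0,0,0,0,0,50],[0,0,0,0,0,0,50]]';python3 -m creep '[[0,0,0,0,0,0,50],[0,0,0,0,0,0,50]]';python3 - <<'E'
from h import *
rem(goal(-1),PK+[0,0,.038]-.001*dy)
for n in ["scene","wrist"]:
    d=get_image(n); i=d["img"][...,::-1]
    cv2.imwrite(f"pics/{n}2.png",i if n=="wrist" else cv2.resize(i[130:290,220:400],None,fx=4,fy=3.7))
E
```

```text
time: 3.5
position: [0.5268, 0.0003, 0.2577]
tool_rot: [2.038, 0.347, -2.039]
ft_force: [-1.2, 0.2, 0.4]
grip_width: 0.579
time: 3.7
position: [0.5272, 0.0003, 0.2586]
tool_rot: [2.04, 0.346, -2.037]
ft_force: [0.7, 0.1, 0.3]
grip_width: 0.577
t 3.7 p [5.272e-01 3.000e-04 2.586e-01] F [0.7 0.1 0.3] T [-0.    0.02 -0.01] w 50.2
grasp in pocket frame mm [ 0.6 -1.  42.6] tool x dir deck [ 0.001 -0.001]
shift tool mm [4.6 0.1 0.3] turn [ 0.    -0.001 -0.001]
```

View pics/wrist2.png

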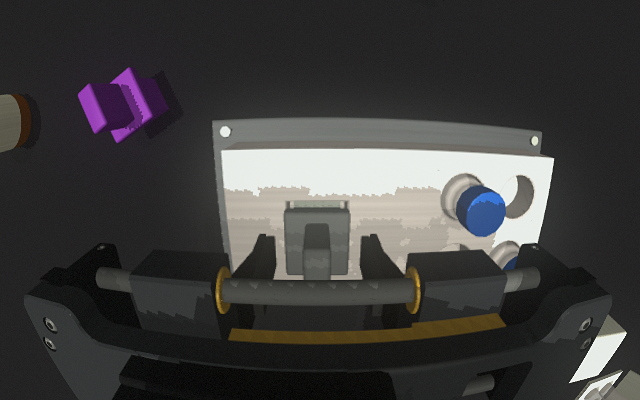

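View pics/scene2.png

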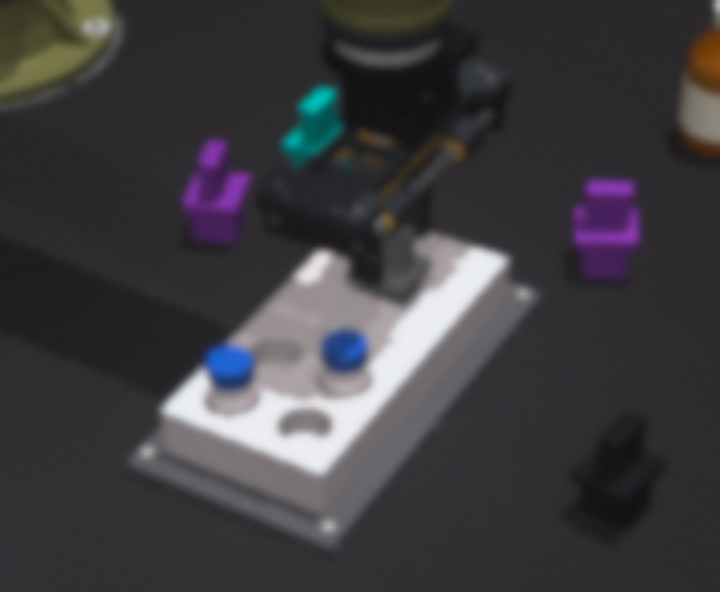

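The fin sits midway between the fingers: the inner edges are at columns about 275 and 362, and the fin is at 304–330. I'll go down the last 4 mm and close.

```bash
python3 -m creep '[[4,0,0,0,0,0,50],[0,0,0,0,0,0,30],[0,0,0,0,0,0,10],[0,0,0,0,0,0,5],[0,0,0,0,0,0,5]]' 55;python3 -m creep '[[0,0,0,0,0,0,5],[0,0,0,0,0,0,5],[0,0,0,0,0,0,5]]' 60;python3 - <<'E'
from h import *
rem(goal(-1),PK+[0,0,.038]-.001*dy)
E
```

```text
time: 4.3
position: [0.5267, 0.0002, 0.2537]
tool_rot: [2.039, 0.347, -2.039]
ft_force: [0.0, -0.6, -0.4]
grip_width: 0.296
time: 4.6
position: [0.5267, 0.0005, 0.2538]
tool_rot: [2.039, 0.347, -2.039]
ft_force: [-0.2, 0.6, -0.2]
grip_width: 0.156
t 4.6 p [5.267e-01 5.000e-04 2.538e-01] F [-0.2  0.6 -0.2] T [0.17 0.08 0.04] w 13.5
grasp in pocket frame mm [-0.1 -0.5 37.8] tool x dir deck [-0.  0.]
shift tool mm [-0.2  0.4 -0.1] turn [0. 0. 0.]
```

Gripped at 13.5 mm. A positive turn about tool z leans the block's top toward the rack's +y. The pivot is about 12 mm above the foot, 214 mm ahead of the TCP, so 0.03 rad needs −6.4 mm in tool y. I'll lean once with about 2.5 mm of rise.

```bash
cat >> h.py <<'E'
def st():
    s=monitor.get_state();r=R.from_rotvec(s["tool_rot"]);p=np.array(s["position"]);a=r.apply([1,0,0])
    def L(q): q=q-PK;return np.round(1e3*np.array([q@dx,q@dy,q[2]]),1)
    print("t",round(s["time"],2),"F deck",np.round([np.array(s["ft_force"])@dx,np.array(s["ft_force"])@dy,s["ft_force"][2]],1),"T",np.round(s["torque"],2),"w",round(s["grip_width"]*87,1),"lean",np.round(np.arctan2(-a@dy,-a[2]),3),np.round(a@dx,3),"foot(pocket mm)",L(p+r.apply([.2258,0,0])))
E
python3 -m creep '[[-0.4,-6.4,0,0,0,0.03,5],[-0.4,-6.4,0,0,0,0.03,5],[-0.4,-6.4,0,0,0,0.03,5],[-0.4,-6.4,0,0,0,0.03,5],[-0.4,-6.4,0,0,0,0.03,5]]';python3 -c 'from h import *;st()'; python3 -m creep '[[0,0,0,0,0,0,5],[0,0,0,0,0,0,5]]' ;python3 -c 'from h import *;st()'
```

```text
time: 5.1
position: [0.5158, 0.0314, 0.2532]
tool_rot: [2.0, 0.188, -1.95]
ft_force: [0.1, 1.5, -4.4]
grip_width: 0.154
t 5.1 F deck [ 0.6  1.3 -4.4] T [1.33 0.24 0.04] w 13.4 lean 0.149 0.0 foot(pocket mm) [ -0.2  -1.3 -22.1]
time: 5.3
position: [0.5158, 0.0313, 0.2533]
tool_rot: [2.0, 0.191, -1.951]
ft_force: [-0.1, 3.3, -3.0]
grip_width: 0.155
t 5.3 F deck [ 1.   3.2 -3. ] T [1.61 0.26 0.06] w 13.5 lean 0.147 -0.0 foot(pocket mm) [ -0.2  -1.  -22. ]
```

```bash
python3 -m creep '[[-0.2,6.4,0,0,0,-0.03,5],[-0.2,6.4,0,0,0,-0.03,5],[-0.2,6.4,0,0,0,-0.03,5],[-0.2,6.4,0,0,0,-0.03,5],[-0.2,6.4,0,0,0,-0.03,5]]';python3 -c 'from h import *;st()'; python3 -m creep '[[-0.2,6.4,0,0,0,-0.03,5],[-0.2,6.4,0,0,0,-0.03,5],[-0.2,6.4,0,0,0,-0.03,5],[-0.2,6.4,0,0,0,-0.03,5],[-0.2,6.4,0,0,0,-0.03,5]]';python3 -c 'from h import *;st()';python3 -m creep '[[0,0,0,0,0,0,5],[0,0,0,0,0,0,5]]' ;python3 - <<'E'
from h import *
st()
d=get_image("wrist");cv2.imwrite("pics/wrist3.png",d["img"][...,::-1])
E
```

```text
time: 5.8
position: [0.5263, 0.0003, 0.2562]
tool_rot: [2.039, 0.35, -2.041]
ft_force: [3.3, 2.9, -12.2]
grip_width: 0.156
t 5.8 F deck [  4.1   1.7 -12.2] T [ 0.38 -0.83  0.04] w 13.6 lean -0.003 -0.0 foot(pocket mm) [ -0.6   0.1 -21.6]
time: 6.3
position: [0.5369, -0.0307, 0.2548]
tool_rot: [2.07, 0.516, -2.125]
ft_force: [4.5, 1.9, -21.0]
grip_width: 0.155
t 6.3 F deck [  4.9   0.3 -21. ] T [-0.64 -1.69 -0.2 ] w 13.5 lean -0.152 -0.001 foot(pocket mm) [ -0.9   0.8 -20.4]
time: 6.5
position: [0.5369, -0.0308, 0.2549]
tool_rot: [2.07, 0.514, -2.126]
ft_force: [4.3, 1.0, -20.4]
grip_width: 0.157
t 6.5 F deck [  4.4  -0.5 -20.4] T [-0.45 -1.69 -0.13] w 13.7 lean -0.151 -0.001 foot(pocket mm) [ -0.9   0.6 -20.3]
```

View pics/wrist3.png

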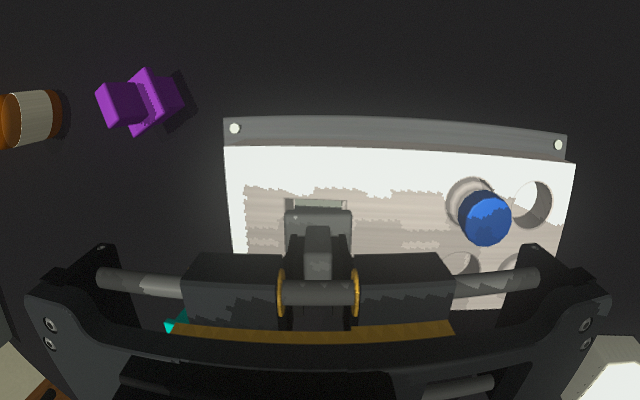

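The fin stays seated in the fingers, but the pull reached 21 N, close to the rack's 26 N weight. I'll ease the rise and let the swing itself use up the tension.

```bash
python3 -m creep '[[0.1,-6.4,0,0,0,0.03,5],[0.1,-6.4,0,0,0,0.03,5],[0.1,-6.4,0,0,0,0.03,5],[0.1,-6.4,0,0,0,0.03,5],[0.1,-6.4,0,0,0,0.03,5]]';python3 -c 'from h import *;st()'; python3 -m creep '[[0,-6.4,0,0,0,0.03,5],[0,-6.4,0,0,0,0.03,5],[0,-6.4,0,0,0,0.03,5],[0,-6.4,0,0,0,0.03,5],[0,-6.4,0,0,0,0.03,5]]';python3 -c 'from h import *;st()'
```

```text
time: 7.05
position: [0.5261, 0.0005, 0.2583]
tool_rot: [2.038, 0.346, -2.04]
ft_force: [4.0, 2.1, -16.7]
grip_width: 0.156
t 7.05 F deck [  4.5   0.7 -16.7] T [ 0.81 -0.88  0.05] w 13.6 lean -0.0 -0.001 foot(pocket mm) [ -0.8  -0.3 -19.5]
time: 7.55
position: [0.5155, 0.0316, 0.2568]
tool_rot: [2.0, 0.188, -1.951]
ft_force: [1.7, 2.5, -12.4]
grip_width: 0.155
t 7.55 F deck [  2.4   1.8 -12.4] T [ 1.8  -0.12  0.07] w 13.5 lean 0.148 -0.001 foot(pocket mm) [ -0.6  -0.9 -18.5]
```

```bash
python3 -m creep '[[0,6.4,0,0,0,-0.03,5],[0,6.4,0,0,0,-0.03,5],[0,6.4,0,0,0,-0.03,5],[0,6.4,0,0,0,-0.03,5],[0,6.4,0,0,0,-0.03,5]]';python3 -c 'from h import *;st()'; python3 -m creep '[[0,6.4,0,0,0,-0.03,5],[0,6.4,0,0,0,-0.03,5],[0,6.4,0,0,0,-0.03,5],[0,6.4,0,0,0,-0.03,5],[0,6.4,0,0,0,-0.03,5]]';python3 - <<'E'
from h import *
st()
d=get_image("wrist");cv2.imwrite("pics/wrist4.png",d["img"][...,::-1])
d=get_image("scene");cv2.imwrite("pics/scene4.png",cv2.resize(d["img"][130:290,220:400,::-1],None,fx=4,fy=3.7))
E
```

```text
time: 8.05
position: [0.5263, 0.0005, 0.26]
tool_rot: [2.038, 0.349, -2.04]
ft_force: [1.8, 1.3, -13.2]
grip_width: 0.152
t 8.05 F deck [  2.1   0.6 -13.2] T [ 0.11 -0.73  0.01] w 13.2 lean -0.002 -0.001 foot(pocket mm) [ -0.6  -0.  -17.8]
time: 8.55
position: [0.5373, -0.0307, 0.2584]
tool_rot: [2.07, 0.514, -2.124]
ft_force: [2.4, -1.3, -10.4]
grip_width: 0.157
t 8.55 F deck [  1.9  -2.  -10.4] T [-1.04 -0.91 -0.07] w 13.7 lean -0.15 -0.0 foot(pocket mm) [ -0.4   0.2 -16.9]
```

View pics/wrist4.png

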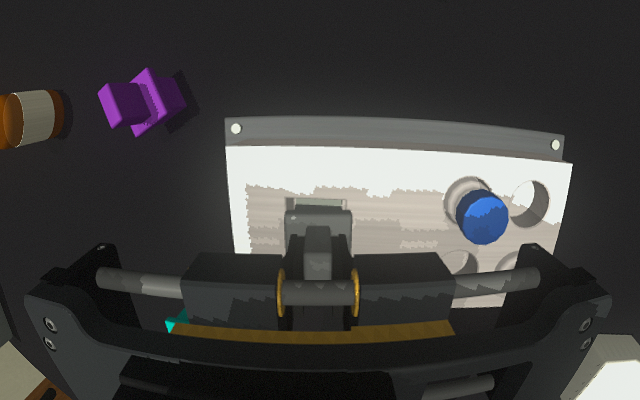

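View pics/scene4.png

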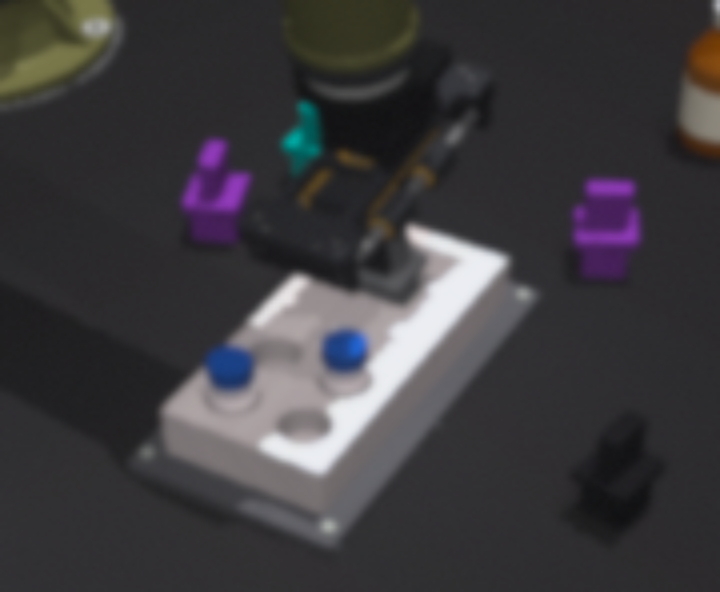

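The block moves with the fingers (the collar stays at the same place in the wrist view). The rack's corners haven't moved in the scene view, with the near one at (340,545) in the crop. Rise is 7 mm, so I'll keep rocking.

```bash
python3 -m creep '[[-0.1,-6.4,0,0,0,0.03,5],[-0.1,-6.4,0,0,0,0.03,5],[-0.1,-6.4,0,0,0,0.03,5],[-0.1,-6.4,0,0,0,0.03,5],[-0.1,-6.4,0,0,0,0.03,5]]';python3 -c 'from h import *;st()'; python3 -m creep '[[0,-6.4,0,0,0,0.03,5],[0,-6.4,0,0,0,0.03,5],[0,-6.4,0,0,0,0.03,5],[0,-6.4,0,0,0,0.03,5],[0,-6.4,0,0,0,0.03,5]]';python3 -c 'from h import *;st()'
```

```text
time: 9.15
position: [0.526, 0.0014, 0.2613]
tool_rot: [2.037, 0.344, -2.036]
ft_force: [2.8, -2.0, -14.0]
grip_width: 0.155
t 9.15 F deck [  2.   -2.8 -14. ] T [-0.08 -0.69 -0.  ] w 13.5 lean 0.003 -0.0 foot(pocket mm) [ -0.5  -0.2 -16.5]
time: 9.65
position: [0.5151, 0.0327, 0.2597]
tool_rot: [1.999, 0.188, -1.948]
ft_force: [0.4, 1.7, -8.5]
grip_width: 0.154
t 9.65 F deck [ 1.   1.5 -8.5] T [1.08 0.11 0.04] w 13.4 lean 0.151 0.0 foot(pocket mm) [ -0.3  -0.3 -15.5]
```

```bash
python3 -m creep '[[-0.1,6.4,0,0,0,-0.03,5],[-0.1,6.4,0,0,0,-0.03,5],[-0.1,6.4,0,0,0,-0.03,5],[-0.1,6.4,0,0,0,-0.03,5],[-0.1,6.4,0,0,0,-0.03,5]]';python3 -c 'from h import *;st()'; python3 -m creep '[[0,6.4,0,0,0,-0.03,5],[0,6.4,0,0,0,-0.03,5],[0,6.4,0,0,0,-0.03,5],[0,6.4,0,0,0,-0.03,5],[0,6.4,0,0,0,-0.03,5]]';python3 -c 'from h import *;st()'
```

```text
time: 10.15
position: [0.526, 0.0016, 0.2628]
tool_rot: [2.037, 0.348, -2.037]
ft_force: [2.7, -0.5, -13.5]
grip_width: 0.158
t 10.15 F deck [  2.4  -1.3 -13.5] T [-0.43 -0.78 -0.02] w 13.8 lean 0.001 -0.0 foot(pocket mm) [ -0.5   0.6 -15. ]
time: 10.65
position: [0.5375, -0.03, 0.2624]
tool_rot: [2.069, 0.513, -2.122]
ft_force: [-1.3, -5.0, 1.4]
grip_width: 0.159
t 10.65 F deck [-2.8 -4.3  1.4] T [-1.28  0.11  0.06] w 13.9 lean -0.148 0.0 foot(pocket mm) [  0.1   0.5 -12.9]
```

Rise is 11 mm and the pull is gone, so the block is loose. I'll level it, then lift gently.

```bash
python3 -m creep '[[-0.2,-6.4,0,0,0,0.03,5],[-0.2,-6.4,0,0,0,0.03,5],[-0.2,-6.4,0,0,0,0.03,5],[-0.2,-6.4,0,0,0,0.03,5],[-0.2,-6.2,0,0,0,0.029,5]]';python3 -c 'from h import *;st()'; python3 -m creep '[[-2,0,0,0,0,0,5],[-2,0,0,0,0,0,5],[0,0,0,0,0,0,5]]';python3 -c 'from h import *;st()'
```

```text
time: 11.15
position: [0.5262, 0.0027, 0.2655]
tool_rot: [2.038, 0.348, -2.037]
ft_force: [0.4, 0.3, -1.5]
grip_width: 0.155
t 11.15 F deck [ 0.5  0.2 -1.5] T [-0.02  0.04  0.01] w 13.5 lean 0.001 0.001 foot(pocket mm) [  0.4   1.5 -12.3]
time: 11.45
position: [0.5269, 0.0005, 0.2696]
tool_rot: [2.04, 0.348, -2.038]
ft_force: [0.1, 0.3, -0.7]
grip_width: 0.15
t 11.45 F deck [ 0.2  0.3 -0.7] T [-0.02  0.06 -0.01] w 13.1 lean -0.001 0.001 foot(pocket mm) [ 0.4 -0.4 -8.2]
```

```bash
python3 -m creep '[[-4,0,0,0,0,0,5],[-6,0,0,0,0,0,5],[-6,0,0,0,0,0,5],[-5,0,0,0,0,0,5],[-2,0,0,0,0,0,5]]';python3 -c 'from h import *;st()'; python3 -m creep '[[0,0,0,0,0,0,5],[0,0,0,0,0,0,5],[0,0,0,0,0,0,5],[0,0,0,0,0,0,5],[0,0,0,0,0,0,5]]';python3 - <<'E'
from h import *
st()
for n in ["scene","wrist"]:
    d=get_image(n);i=d["img"][...,::-1]
    cv2.imwrite(f"pics/{n}5.png",i if n=="wrist" else cv2.resize(i[150:285,240:370],None,fx=5,fy=4.4,interpolation=cv2.INTER_CUBIC))
    if n=="scene": cv2.imwrite("pics/scene5full.png",i)
d=get_image("top");cv2.imwrite("pics/top5.png",d["img"][...,::-1])
E
```

```text
time: 11.95
position: [0.527, 0.0001, 0.2928]
tool_rot: [2.04, 0.347, -2.038]
ft_force: [-0.4, -0.5, -1.0]
grip_width: 0.154
t 11.95 F deck [-0.6 -0.3 -1. ] T [0.04 0.   0.01] w 13.4 lean -0.0 0.001 foot(pocket mm) [ 0.4 -1.  15. ]
time: 12.45
position: [0.5267, 0.0001, 0.2917]
tool_rot: [2.039, 0.348, -2.04]
ft_force: [-0.2, 0.4, -1.2]
grip_width: 0.155
t 12.45 F deck [-0.   0.4 -1.2] T [ 0.04 -0.02 -0.01] w 13.5 lean -0.001 -0.0 foot(pocket mm) [-0.3 -0.6 13.9]
```

View pics/wrist5.png

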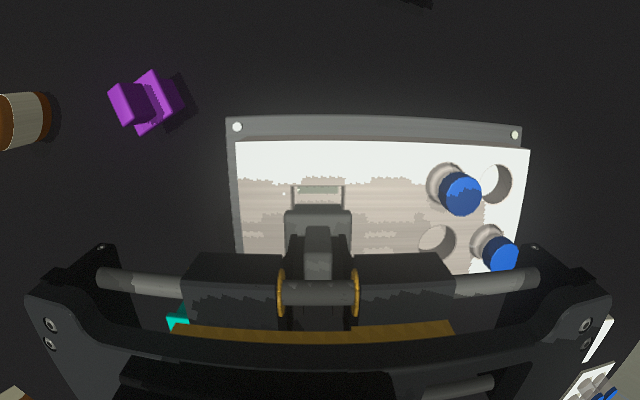

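View pics/scene5.png

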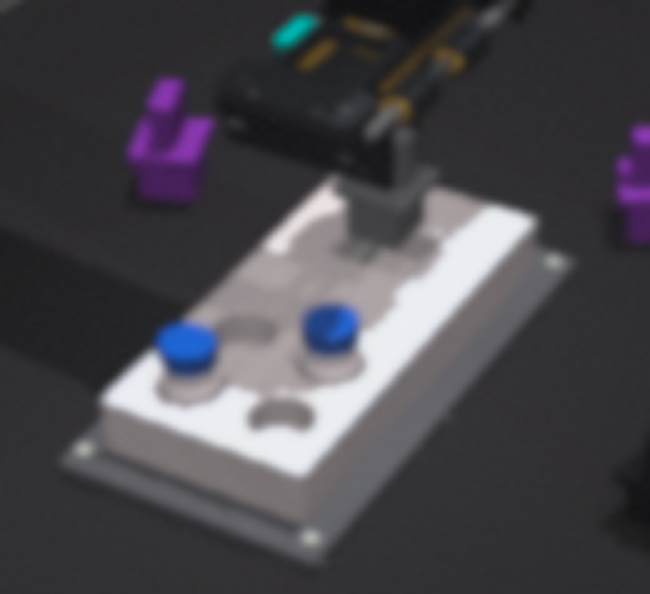

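View pics/scene5full.png

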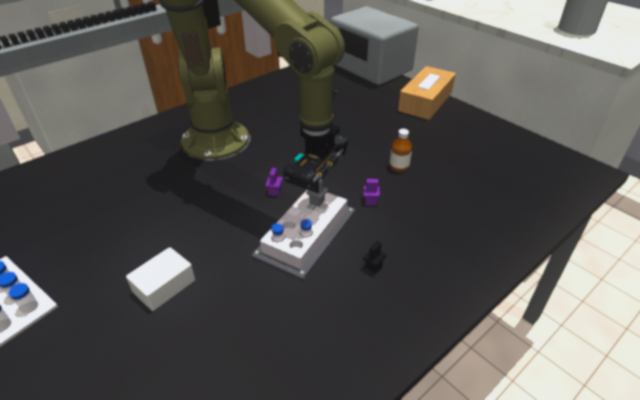

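The wrist and scene views show the foot out of the pocket, the block level, and the rack, pots, bottle and box where they were. I'll check the height against the foot's near lower corner, about (318,206) in the scene image.

Run:
```python
from h import *
d=get_image("scene");st()
for h in(.005,.01,.014,.02):
    print(h,proj(d,PK+[0,0,h]+.015*dx-.016*dy).round(1))
print("rack corner +x-y",proj(d,np.array([*C,.052])+.0575*dx-.12*dy).round(1), "seen",(240+303/5,150+474/4.4))
```

```text
t 12.65 F deck [-0.9 -0.8 -1.7] T [-0.03 -0.02  0.02] w 13.7 lean -0.001 -0.0 foot(pocket mm) [-0.2 -0.7 14.1]
0.005 [319.2 209.5]
0.01 [319.2 208.1]
0.014 [319.2 206.9]
0.02 [319.2 205.2]
rack corner +x-y [300.3 257.8] seen (300.6, 257.72727272727275)
```

The foot's clearance measures 14–17 mm and the rack corner is within half a pixel of its resting position. Handing in.

```bash
python3 -c 'from bench import ctrl;print(ctrl.close_job())'
```

```text
the job is handed in; nothing more can be done
None
```

The grey block is out of its pocket and held still and level in the gripper, its foot about 14 mm above the rack's top. I handed the job in at about 12.7 s.

**What I did:** I gripped the fin with 60 N and rocked the block three times to each side, about 0.15 rad each way, easing it up as it swung. It came loose after about 11 mm of rise; I then levelled it and lifted it clear.

**Last checks:**
- **Level and height:** the lean was 0.001 rad. The gripper reading puts the foot 14 mm over the rack's top; a rough reading of the scene picture gives about 17 mm. Both are within the one to two centimetres asked.
- **Load:** the wrist felt only about 1–2 N, roughly the block's own weight, and the fingers were 13.7 mm apart on the 14 mm fin.
- **Rack:** its corner matched the resting position to within half a pixel.
- **Other things:** the pots, bottle and box looked undisturbed in the pictures.

The highest pull I read was 21 N, on the second lean, which is close to the rack's 26 N weight. I slowed the rise after that, and later readings stayed at 17 N or less. I only read the force between moves, so a brief higher peak would not have shown. The pictures at the later checks showed no sign that the rack had lifted.

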